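Dim the illuminator and hold its amber shield open

TASK

A colleague needs the dish under the amber shield of the blue-light illuminator. First slide the lamp dimmer back to the orange standby line so that nobody is dazzled and the culture is not bleached; then draw the red pull tab sideways against its spring to free the catch from its ball, lift the shield by the tab to about 40 degrees and finish still holding it up by the tab, because it falls shut by itself. Leave the dish and the other things on the bench where they are.

Things in the scene. Friction and masses are not known exactly. Their poses are not given: they have to be found in the camera images.
- illuminator: white bench-top illuminator box, 240 (x) x 320 (y) x 60 mm tall, fixed to the bench; origin at the centre of its underside, x axis from its front (robot side) to its rear, y to its left, z up. Offsets below are in this frame, in mm. Dimmer panel on the right-hand part of its top face (slot along x at y -110), hinged amber shield on the rest
- shield_lip (a point): middle of the lower front edge of the amber shield (x -55, y 40, z 61 when shut). The shield is a hollow transparent cover, 156 (x) x 200 (y) x 42 mm, centred at x 23, y 40, top at z 102, hinged at its rear
- ball (a point): centre of the 25 mm steel ball on its stud (x -85, y 40, z 82), fixed to the box in front of the shield. A dark steel tongue on the shield's front ends in a coupler cap (42 x 36 mm, x -106 to -64, z 80 to 100) that sits over the ball
- dimmer (a joint): position of the dimmer cap along its slot in m, 0 at the front end (dark), 0.070 at the rear end (full light); it grows along the illuminator's +x; stiff, about 1.5 N of friction, stays where it is left; starts between 0.045 and 0.065. The orange standby line is at 0.018
- dimmer_top (a point): middle of the top of the dimmer cap: a black block 14 (along the slot, x) x 22 (y) x 19 mm tall standing on the panel, with a white line round its middle; its top is at z 81
- standby_mark (a point): the point on the slot, on the panel (z 60), where the orange line crosses it (x -47, y -110): the white line of the cap must come level with this line
- tab_top (a point): middle of the top of the red pull tab, upright on the coupler cap: 24 (x) x 14 (y) x 38 mm tall, ribbed on its two broad faces (those that look to +y and -y: grip across these, on the upper half: fingertips low beside the foot touch the cap when it tilts); top at z 140, foot at z 102; shut at x -85, y 40. It moves with the latch and the shield
- pull_tab: the red pull tab, as a body; origin on its middle plane at z 100 when the shield is down, axes as the illuminator's while the shield is down
- latch (a joint): travel of the latch and its red tab in m along the illuminator's +y (its left): 0 = shut, the claw is under the ball and the shield cannot be lifted; 0.009 = fully drawn, at its stop. A spring pulls it back (3 N at 0, 7.5 N at 0.009). The claw clears the ball from about 0.005; keep it drawn until the shield has risen 0.15 rad, then it may spring back
- shield (a joint): angle of the shield in rad: 0 = shut, grows as its front is lifted, stop at 1.25. It weighs 0.45 to 0.7 kg, hinged freely: it takes about 3 N at the tab to hold it up, and falls shut when let go
- shield_hinge (a point): middle of the shield's hinge axis, which runs along the illuminator's y at x 106, z 68. The tab's top is 191 mm in front of it and 72 mm above it when the shield is shut; as the shield opens the tab swings on an arc about this axis and leans back towards the hinge
- culture_dish: round flat dish with yellow lid, 62 mm across, 15 mm tall, on the lit glass under the shield, origin at the centre of its underside; leave it there
- notebook: bystander: black notebook, 210 x 153 x 16 mm, lying on the bench at the left
- timer: bystander: white kitchen-style timer, 65 x 65 x 19 mm
- vial_4: bystander: small vial with purple contents and white cap, 22 mm across, 54 mm tall, on the right
- tweezers_2: bystander: steel tweezers, 126 mm long, on the right
- lens_tissue: bystander: booklet of lens tissue, 68 x 100 x 9 mm, on the right
- stain_bottle: bystander: brown dropper bottle, 36 mm across, 98 mm tall, on the right

How it is judged:
On the way, in this order (a step that is already met when the one before it is completed fails the run):
1. the dimmer stands at the orange standby line (within 4 mm) with the shield still shut (value of joint dimmer between 0.014 and 0.022 m and value of joint shield below 0.03 rad), for 0.3 s.
2. the latch is drawn at least 5 mm sideways, the shield still down (value of joint latch above 0.005 m and value of joint shield below 0.06 rad), for 0.02 s.
3. the shield is lifted off its ball, to at least 0.5 rad (value of joint shield above 0.5 rad), for 0.2 s.
At the end, for the whole second after the job is handed in: the shield is held still at 0.5 to 1.0 rad (about 29 to 57 degrees) by fingers that hold the red tab (over 1 N), the dimmer within 4 mm of the orange line, the dish within 10 mm of where it was (value of joint shield between 0.5 and 1 rad and velocity of joint shield between -0.05 and 0.05 rad/s and contact force between the fingers and pull_tab above 1 N and value of joint dimmer between 0.014 and 0.022 m and distance of culture_dish from where it was at the start of the episode below 0.01 m); the arm keeps its last pose, push and grip.
It fails at once if the shield is opened (over 0.1 rad) while the dimmer is not within 5 mm of the standby line (value of joint shield above 0.1 rad and (value of joint dimmer below 0.013 m or value of joint dimmer above 0.023 m)).
It fails at once if the dish or a bystander is moved more than 20 mm (distance of any of culture_dish, notebook, timer, vial_4, tweezers_2, lens_tissue, stain_bottle from where it was at the start of the episode above 0.02 m).
It also fails if it takes over 45 s, if anything falls off the work surface, if the arm or the gripper's body presses on something with over 40 N, if the wrist force passes 120 N, or if a joint passes its speed limit or range.

ROBOT

A 7-joint arm with a two-finger parallel gripper is mounted at the origin on a cart in front of the work surface, level with it; the furniture and walls round the work are solid. World frame = base frame: x ahead of the robot, y to its left, z up, the work surface at z = 0. Lengths are in m, angles in rad, forces in N, time in s.
With the tool pointing down it reaches from about 0.425 to 0.875 m from the base axis. Payload 4.7 kg.
Tool frame: the origin (TCP) lies midway between the tips of the shut fingers; the grasp point (between the pads) lies 19 mm behind it; z points along the fingers, y is the line along which they close (so a half turn about z gives the same grasp; the last joint's range is limited). The gripper opens to 87 mm and grips with 3 to 60 N. Pads are 19 mm wide; open, the fingers measure 117 mm over their backs; the gripper's body (75 mm by 190 mm) begins 51 mm behind the grasp point.
Start: joints at [-1.209, 0.321, -0.07, 1.45, 0.023, 1.371, -0.057], TCP at [0.222, 0.611, 0.189] pointing down, gripper open.
Joint ranges: [-2.86, 2.86], [-0.3, 2.09], [-1.38, 1.24], [0.06, 2.45], [-1.56, 4.7], [0.09, 2.05], [-2.69, 2.69]. Speed limits (rad/s): [2.57, 2.57, 3.14, 3.14, 3.14, 3.14, 3.14].

INTERFACE

Orientations are given as a rotation vector (axis times angle).
In Python, from bench import ctrl gives the robot as it stands. The module is installed in compiled form; this text tells all that it offers.
- The arm moves only by the shell command python3 -m handwheel 'ROWS' [FORCE]. ROWS is JSON, a list of rows, each a list of 7 numbers: the finger opening in m, from 0 to 0.087, then the shift along the tool's x, y, z in m, then the turn, a rotation vector about the tool's x, y, z in degrees. A call has 1 to 12 rows; each row shifts and turns the commanded pose from where the row before left it, along the tool's axes as they then stand; what a row does not reach is not made up. A row lasts 1/8 s, in which the tool goes at most 62.5 mm and 10.7 degrees, less where a joint would pass 70% of its speed; a pose out of reach is approached as far as the arm can. A call is refused whole if a number of a shift passes 0.0625 or a number of a turn 10.7, either way. A call with a gripper value outside its range is refused whole. The fingers move at their own pace and stop on an object; FORCE is the grip in N (left out, the last holds). Time passes only in rows, so rows that do not move let the fingers close. It gives the time, the measured TCP pose, the force, the opening and the grip force at its end, in the units of the state.
- ctrl.get_state(): the state, without advancing time (a new reading comes with each control period).
- ctrl.get_image(name): name is "side" or "top" or "wrist"; returns (picture, depth): 400x640x3 uint8, blue, green, red; 400x640 float32, m along the optical axis (not along the pixel's ray), 0 where there is no reading.
- ctrl.camera_info(name): a dict with "intrinsics" (3x3 intrinsics, pixels), "R" (3x3) and "t" (3): a world point X has camera coordinates R X + t. Camera axes: x right, y down, z forward; pixel columns grow to the right and rows downward; lengths in m; the calibration is good to about 2 mm. The wrist camera is an equidistant fisheye: a pixel r from the principal point sees the ray r / f radians off the axis. A picture is of the moment at which its call begins: read the wrist's pose just before it. camera_info takes no time and is no camera call; for the wrist camera it gives the pose at the moment of the call.
- ctrl.close_job(): hands the job in; it is judged then, once.
The state is a dict: "time": time; "joint_positions": joint angles; "qd": joint speeds; "joint_torque": joint torques, N m; "position": TCP position; "tool_rot": TCP orientation; "ft_force": force on the tool from outside, world axes, zero at the start; "torque": the same for the moment, N m; "grip_width": opening from 0.0 (shut) to 1.0 (fully open); "grip_force": force on a finger pad.
Only numpy, scipy, OpenCV 4.12 (cv2) and the standard library are available. Lean on these libraries where they do the work, as an engineer would, in place of code of your own. Each camera call takes 0.05 s, during which the arm holds its last target. There are 200 camera calls.

## Working session

There is one attempt and no reset: what is moved stays moved. The work goes in short steps, Python scripts to look and compute and a shell command to move; the robot and the scene stay as the last step left them, time stands still between calls to the robot, and variables do not carry over. Pictures are saved under pics/ and viewed, at most 10 in all, crops included, and the job is handed in when it is done.

```bash
mkdir -p pics; python3 - <<'E'
from bench import ctrl
import cv2,numpy as np
s=ctrl.get_state();print(s['time'],s['position'],s['tool_rot'],s['grip_width'])
for n in ('top','side'):
    im,d=ctrl.get_image(n);cv2.imwrite(f'pics/{n}0.png',im);np.save(f'pics/{n}0.npy',d);i=ctrl.camera_info(n);print(n,i)
E
```

```text
0.0 [0.22137252 0.6104792  0.18754497] [-5.43476559e-01 -3.09397345e+00  3.01606155e-03] 1.0027808057097958
top {'intrinsics': array([[399.64646796,   0.        , 319.20992811],
       [  0.        , 399.64646796, 200.82215078],
       [  0.        ,   0.        ,   1.        ]]), 'R': array([[ 1.58008383e-02, -9.99874804e-01, -8.42459897e-04],
       [-9.87426816e-01, -1.54715744e-02, -1.57317875e-01],
       [ 1.57285145e-01,  3.31762179e-03, -9.87547658e-01]]), 't': array([-0.01064036,  0.54892619,  1.53509098])}
side {'intrinsics': array([[421.08846077,   0.        , 315.88046203],
       [  0.        , 421.08846077, 195.04204676],
       [  0.        ,   0.        ,   1.        ]]), 'R': array([[ 0.81482226, -0.57955673,  0.01336704],
       [-0.25833459, -0.38365202, -0.88660835],
       [ 0.51896813,  0.71897505, -0.46232776]]), 't': array([-0.46380947,  0.24473216,  1.01545961])}
```

View pics/top0.png

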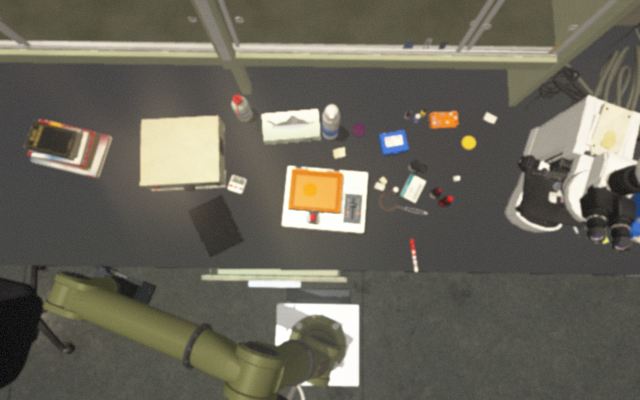

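View pics/side0.png

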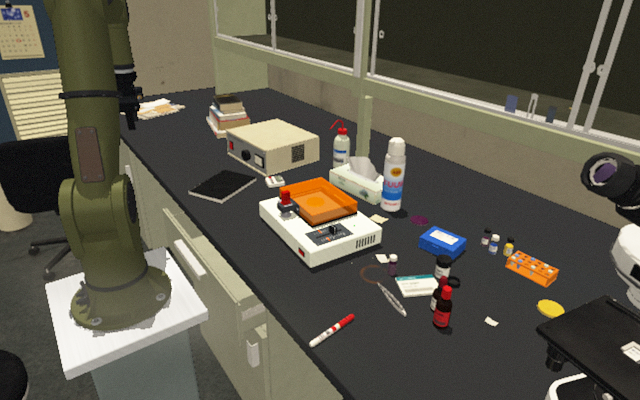

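The top view shows the illuminator at about (283–368, 166–234), with the red tab at (313,217) and the dimmer panel at (352,208). The side view shows the tab at (286,197) and the dimmer near (335,230). Next I'll measure the box pose.

```bash
cat > h.py <<'E'
import numpy as np,cv2
from scipy.spatial.transform import Rotation as Ro
def cloud(d,i):
    K=i['intrinsics'];v,u=np.mgrid[:400,:640];c=np.stack([(u-K[0,2])/K[0,0]*d,(v-K[1,2])/K[1,1]*d,d],-1)
    return (c-i['t'])@i['R']
def proj(P,i,fish=False):
    c=np.atleast_2d(P)@i['R'].T+i['t'];K=i['intrinsics']
    if fish:
        r=np.hypot(c[:,0],c[:,1]);th=np.arctan2(r,c[:,2]);q=c[:,:2]/r[:,None]*th[:,None]
    else:q=c[:,:2]/c[:,2:]
    return q*[K[0,0],K[1,1]]+[K[0,2],K[1,2]]
def onplane(uv,i,z,fish=False):
    K=i['intrinsics'];q=(np.atleast_2d(uv)-[K[0,2],K[1,2]])/[K[0,0],K[1,1]]
    if fish:
        th=np.linalg.norm(q,axis=1)[:,None];ray=np.hstack([q/th*np.sin(th),np.cos(th)])
    else: ray=np.hstack([q,np.ones((len(q),1))])
    o=-i['R'].T@i['t'];w=ray@i['R'];return o+w*((z-o[2])/w[:,2:])
E
python3 - <<'E'
from bench import ctrl
from h import *
i=ctrl.camera_info('top');im=cv2.imread('pics/top0.png');d=np.load('pics/top0.npy');P=cloud(d,i)
roi=np.zeros(d.shape,bool);roi[155:245,270:380]=1
m=roi&(P[...,2]>.045)&(P[...,2]<.2)
m=cv2.morphologyEx(m.astype('u1'),cv2.MORPH_OPEN,np.ones((3,3)))>0
print(m.sum(),np.median(P[m][:,2]))
r=cv2.minAreaRect(P[m][:,:2].astype('f4'));print(r)
h=cv2.cvtColor(im,cv2.COLOR_BGR2HSV)
b,g,rr=[im[...,k].astype(int) for k in range(3)]
for n in('top','side'):
    im=cv2.imread(f'pics/{n}0.png');d=np.load(f'pics/{n}0.npy');P=cloud(d,ctrl.camera_info(n));b,g,rr=[im[...,k].astype(int) for k in range(3)]
    red=(rr>110)&(g<60)&(b<60)&(P[...,2]>.09)&(P[...,2]<.16)&(abs(P[...,0]-.5)<.2)&(abs(P[...,1])<.2)
    print(n,red.sum(),np.median(P[red],0),P[red].min(0),P[red].max(0))
    y,x=np.nonzero(red);print(x.mean(),y.mean())
a=cv2.resize(cv2.imread('pics/top0.png')[160:240,275:375],None,fx=6,fy=6,interpolation=2)
cv2.imwrite('pics/c.png',a)
E
```

```text
4911 0.0665206083031481
((0.5583582520484924, -0.025315135717391968), (0.3202821910381317, 0.24174687266349792), 86.0886001586914)
  return _methods._mean(a, axis=axis, dtype=dtype,
  ret = um.true_divide(
Traceback (most recent call last):
ValueError: zero-size array to reduction operation minimum which has no identity
```

```bash
cat >> h.py <<'E'
C=np.array([.5584,-.0253]);YAW=-3.9
try:
    C,YAW=eval(open('box.txt').read());C=np.array(C)
except Exception: pass
def w(p,C_=None,Y=None):
    p=np.atleast_2d(np.array(p,float))/1000;a=np.radians(YAW if Y is None else Y);c=C if C_ is None else C_
    return np.c_[c[0]+p[:,0]*np.cos(a)-p[:,1]*np.sin(a),c[1]+p[:,0]*np.sin(a)+p[:,1]*np.cos(a),p[:,2]]
def plan(pt,pitch=0,s=None):
    """pt box mm TCP target; tool x=-box x, y=box y, z down; pitch deg about box +y"""
    from bench import ctrl
    s=s or ctrl.get_state();R=Ro.from_rotvec(s['tool_rot'])
    T=Ro.from_euler('z',YAW,degrees=True)*Ro.from_euler('y',pitch,degrees=True)*Ro.from_matrix(np.diag([-1,1,-1.]))
    dw=w(pt)[0]-s['position'];print('t',s['time'],'world d',dw.round(4),'tool shift now',R.inv().apply(dw).round(4),'shift in target axes',T.inv().apply(dw).round(4),'turn',(R.inv()*T).as_rotvec(degrees=True).round(2),'F',s['ft_force'].round(1),'grip',s['grip_width'],s['grip_force'])
E
python3 - <<'E'
from h import *
from bench import ctrl
plan((-80,-35,260)); i=ctrl.camera_info('wrist');print(i, -i['R'].T@i['t'])
print(w([(-85,40,140),(-47,-110,60)]))
E
```

```text
t 0.1 world d [ 0.2548 -0.6653  0.0723] tool shift now [-0.4663 -0.5388 -0.0713] shift in target axes [-0.2995 -0.6464 -0.0723] turn [-1.000e-01 -1.000e-02 -1.602e+01] F [0.1 0.8 0.6] grip 1.0000023085610938 0.0
{'intrinsics': array([[309.70691629,   0.        , 320.57726381],
       [  0.        , 309.70691629, 200.76333281],
       [  0.        ,   0.        ,   1.        ]]), 'R': array([[ 0.34098776,  0.94006425, -0.0025615 ],
       [ 0.89988138, -0.32562171,  0.29014478],
       [ 0.27192066, -0.10124086, -0.95697933]]), 't': array([-0.64750749, -0.03518103,  0.39113795])} [0.14609239 0.63684208 0.38285994]
[[ 0.47631745  0.02038867  0.14      ]
 [ 0.50402716 -0.13184855  0.06      ]]
```

```bash
python3 -m handwheel '[[0.087,0,0,-0.036,0,0,-8],[0.087,0,0,-0.036,0,0,-8],[0.087,-0.035,-0.05,0,0,0,0],[0.087,-0.035,-0.05,0,0,0,0],[0.087,-0.035,-0.05,0,0,0,0],[0.087,-0.035,-0.05,0,0,0,0],[0.087,-0.035,-0.05,0,0,0,0],[0.087,-0.025,-0.056,0,0,0,0],[0.087,-0.025,-0.056,0,0,0,0],[0.087,-0.02,-0.057,0,0,0,0],[0.087,-0.02,-0.057,0,0,0,0],[0.087,-0.02,-0.057,0,0,0,0]]'; python3 -c "
from h import *
plan((-80,-35,260))"
```

```text
time: 1.6
position: [0.4694, 0.0578, 0.2605]
tool_rot: [0.107, 3.14, 0.001]
ft_force: [0.9, -0.1, 0.2]
grip_width: 0.998
grip_force: 0.0
t 1.6 world d [ 0.0068 -0.1126 -0.0005] tool shift now [-0.0145 -0.1119  0.0004] shift in target axes [-0.0144 -0.1119  0.0005] turn [ 0.02  0.   -0.02] F [ 0.9 -0.1  0.2] grip 0.9975813852256245 0.0
```

```bash
python3 -m handwheel '[[0.087,-0.007,-0.056,0,0,0,0],[0.087,-0.007,-0.056,0,0,0,0],[0.087,0,0,0,0,0,0],[0.087,0,0,0,0,0,0]]'; python3 -c "
from h import *
from bench import ctrl
plan((-80,-35,260));import pickle
i=ctrl.camera_info('wrist');im,d=ctrl.get_image('wrist');cv2.imwrite('pics/w1.png',im);np.save('pics/w1.npy',d);pickle.dump(i,open('w1.pkl','wb'))
a=im.copy()
for p in w([(-85,40,140),(-47,-110,60),(-120,160,60),(120,160,60),(120,-160,60),(-120,-160,60)]):
  q=proj(p,i,True)[0];print(q);cv2.circle(a,tuple(int(x) for x in q),2,(0,255,0),-1)
cv2.imwrite('pics/w1a.png',a)
"
```

```text
time: 2.1
position: [0.4755, -0.0522, 0.2604]
tool_rot: [-0.108, -3.139, -0.001]
ft_force: [-0.8, 0.6, -0.1]
grip_width: 0.999
grip_force: 0.0
t 2.1 world d [ 0.0007 -0.0026 -0.0004] tool shift now [-0.0009 -0.0025  0.0004] shift in target axes [-0.0009 -0.0025  0.0004] turn [ 0.04 -0.03 -0.02] F [-0.8  0.6 -0.1] grip 0.9991947484930869 0.0
[389.97588144 183.21566461]
[264.01977749 196.759828  ]
[461.90606433 145.81118215]
[440.44429759 296.08684916]
[240.57177452 298.92498493]
[224.9518712  143.69896032]
```

View pics/w1a.png

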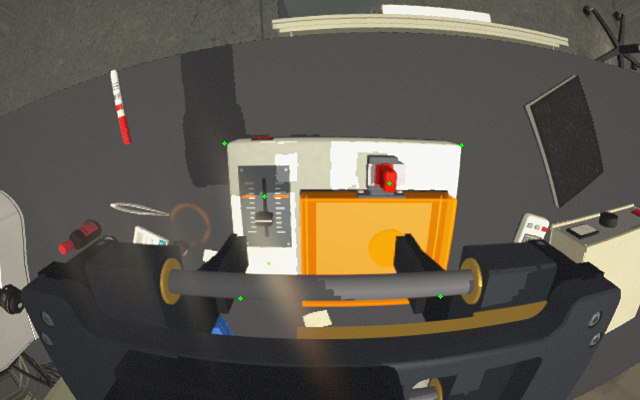

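The wrist view shows the standby line, the dimmer cap at about (264,215) and the tab at about (388,180). The projected points fit to a few pixels, so I'll zoom in.

```bash
python3 -c "
from h import *
im=cv2.imread('pics/w1.png')[130:260,222:422]
cv2.imwrite('pics/w1c.png',cv2.resize(im,None,fx=4,fy=4,interpolation=2))"
```

```text
(no output)
```

View pics/w1c.png

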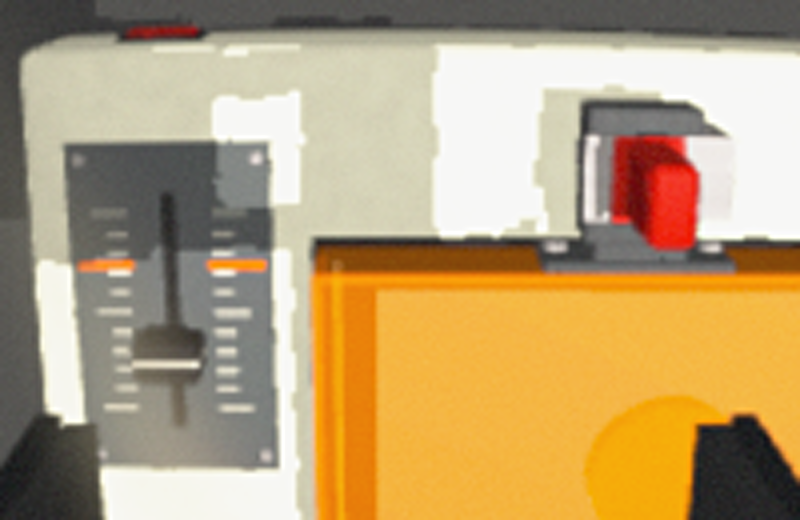

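The crop puts the orange line centre at (172,266), the cap's white line at (166,364) and the tab top centre at (671,207).

```bash
python3 -c "
from h import *
import pickle
i=pickle.load(open('w1.pkl','rb'))
a=np.radians(YAW)
for n,c,z in(('mark',(172,266),.060),('cap',(166,364),.081),('tab',(671,207),.14),('slotfront',(167,195),.06),('slotrear',(180,425),.06)):
  u=np.array(c)/4+[222,130]-.4; p=onplane(u,i,z,True)[0]; d=p[:2]-C
  print(n,p.round(4),'box mm',(1000*np.array([d[0]*np.cos(a)+d[1]*np.sin(a),-d[0]*np.sin(a)+d[1]*np.cos(a)])).round(1))
plan((0,-110,140))
"
```

```text
mark [ 0.5032 -0.1309  0.06  ] box mm [ -47.9 -109.2]
cap [ 0.5304 -0.1327  0.081 ] box mm [ -20.7 -109. ]
tab [0.4742 0.0197 0.14  ] box mm [-87.   39.2]
slotfront [ 0.4788 -0.1298  0.06  ] box mm [ -72.4 -109.7]
slotrear [ 0.561  -0.1355  0.06  ] box mm [  10.  -109.7]
t 2.15 world d [ 0.0754 -0.0836 -0.1204] tool shift now [-0.0808 -0.0784  0.1203] shift in target axes [-0.0809 -0.0782  0.1204] turn [ 0.03 -0.03  0.08] F [-1.   0.  -0.1] grip 0.9982443883390327 0.0
```

```bash
echo "([.5572,-.0253],-3.9)">box.txt; python3 -m handwheel '[[0.045,-0.03,-0.039,0.02,0,0,0],[0.045,-0.0287,-0.039,0.02,0,0,0],[0.045,0,0,0.05,0,0,0],[0.045,0,0,0.05,0,0,0],[0.045,0,0,0,0,0,0]]' 10; python3 -c "
from h import *
plan((-21,-109.5,65))"
```

```text
time: 2.78
position: [0.5258, -0.1322, 0.1169]
tool_rot: [-0.103, -3.131, -0.001]
ft_force: [0.5, 0.1, 1.8]
grip_width: 0.55
grip_force: 0.0
t 2.775 world d [ 0.003  -0.0009 -0.0519] tool shift now [-0.0035 -0.0007  0.0518] shift in target axes [-0.003  -0.0007  0.0519] turn [ 0.01 -0.51  0.13] F [0.5 0.1 1.8] grip 0.5504973197513406 0.0
```

```bash
python3 -m handwheel '[[0.045,-0.002,0,0.025,0,0,0],[0.045,0,0,0.026,0,0,0],[0.045,0,0,0,0,0,0]]' 10; python3 -c "
from h import *
plan((-21,-109.5,65))"; python3 -m handwheel '[[0,0,0,0,0,0,0],[0,0,0,0,0,0,0],[0,0,0,0,0,0,0],[0,0,0,0,0,0,0]]' 12; python3 -c "
from h import *
plan((-48,-109.5,65))"
```

```text
time: 3.15
position: [0.5311, -0.1336, 0.0702]
tool_rot: [-0.105, -3.139, -0.001]
ft_force: [-0.4, 0.3, 0.2]
grip_width: 0.52
grip_force: 0.0
t 3.15 world d [-0.0022  0.0005 -0.0052] tool shift now [0.0023 0.0003 0.0052] shift in target axes [0.0023 0.0003 0.0052] turn [ 0.02 -0.06  0.09] F [-0.4  0.3  0.2] grip 0.5204056683124396 0.0
time: 3.65
position: [0.5312, -0.1348, 0.0701]
tool_rot: [0.108, 3.139, 0.0]
ft_force: [0.2, -0.2, 0.3]
grip_width: 0.146
grip_force: 0.0
t 3.65 world d [-0.0293  0.0036 -0.0051] tool shift now [0.0295 0.0015 0.0051] shift in target axes [0.0295 0.0016 0.0051] turn [ 0.01  0.04 -0.03] F [ 0.2 -0.2  0.3] grip 0.1460648254106992 0.0
```

```bash
python3 -m handwheel '[[0,0,0,0,0,0,0],[0,0,0,0,0,0,0]]'; python3 -c "
from h import *
from bench import ctrl
s,_=ctrl.get_image('side');t,_=ctrl.get_image('wrist')
a=cv2.resize(s[175:275,250:390],None,fx=5.7,fy=5.7,interpolation=2)[:300] if 0 else cv2.resize(s[190:265,280:390],(660,450),interpolation=2)
cv2.imwrite('pics/s2.png',a);cv2.imwrite('pics/w2.png',t)"
```

```text
time: 3.9
position: [0.5309, -0.1349, 0.0696]
tool_rot: [-0.108, -3.14, -0.0]
ft_force: [0.3, 0.7, 0.2]
grip_width: 0.014
grip_force: 0.0
```

View pics/s2.png

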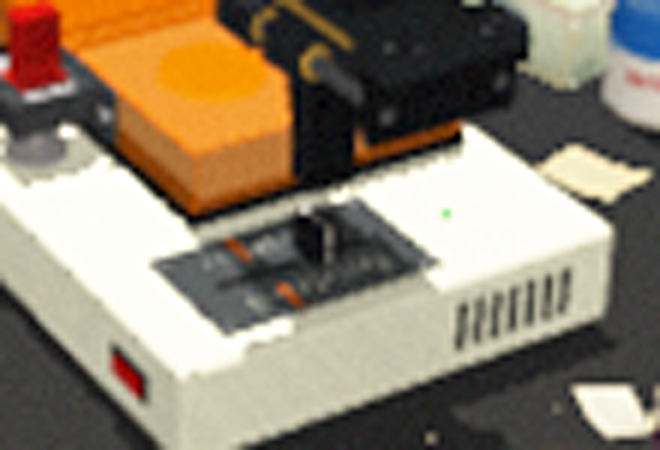

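The side crop shows the closed fingertips near (322,185), at or behind the cap at (315,225), so the grasp missed. I'll project the points to check.

```bash
python3 -c "
from h import *
from bench import ctrl
i=ctrl.camera_info('side');s=ctrl.get_state()
f=lambda P:((proj(P,i)-[280,190])*6).round(0).tolist()
print('tcp',f(s['position']),'cap top',f(w((-21,-110,81))),'mark',f(w((-47,-110,60))),'cap-30',f(w([(-30,-110,81),(-12,-110,81),(0,-110,81)])),'tab',f(w((-85,40,140))))
print(s['position'],w((-21,-110,81)), f(w([(-160+40,-160,60),(120,-160,60)])))
"
```

```text
tcp [[319.0, 242.0]] cap top [[315.0, 222.0]] mark [[266.0, 276.0]] cap-30 [[298.0, 227.0], [331.0, 216.0], [353.0, 209.0]] tab [[35.0, 10.0]]
[ 0.53088832 -0.13483624  0.06960918] [[ 0.52876695 -0.13361695  0.081     ]] [[185.0, 379.0], [621.0, 228.0]]
```

View pics/w2.png

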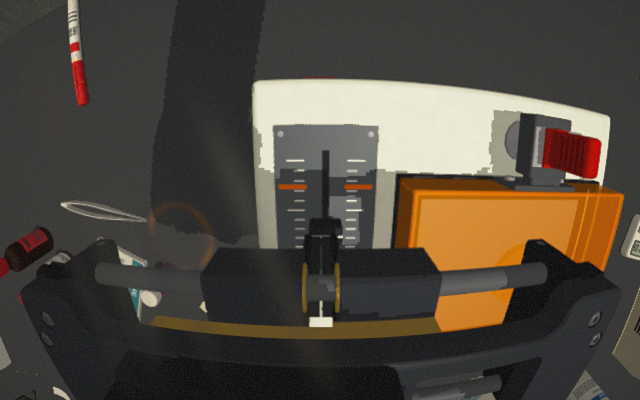

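```bash
python3 -c "
from h import *
from bench import ctrl
im=cv2.imread('pics/w2.png');i=ctrl.camera_info('wrist');s=ctrl.get_state()
f=lambda P:((proj(P,i,True)-[270,170])*6).round(0).tolist()
print('tcp',f(s['position']),'mark',f(w((-47,-110,60))),[ (x,f(w((x,-110,81)))) for x in (-60,-50,-40,-30,-20,-10)])
cv2.imwrite('pics/w2c.png',cv2.resize(im[170:270,270:390],None,fx=6,fy=6,interpolation=2))"
```

```text
tcp [[316.0, 362.0]] mark [[325.0, 99.0]] [(-60, [[328.0, 26.0]]), (-50, [[328.0, 121.0]]), (-40, [[327.0, 215.0]]), (-30, [[327.0, 305.0]]), (-20, [[327.0, 392.0]]), (-10, [[326.0, 475.0]])]
```

View pics/w2c.png

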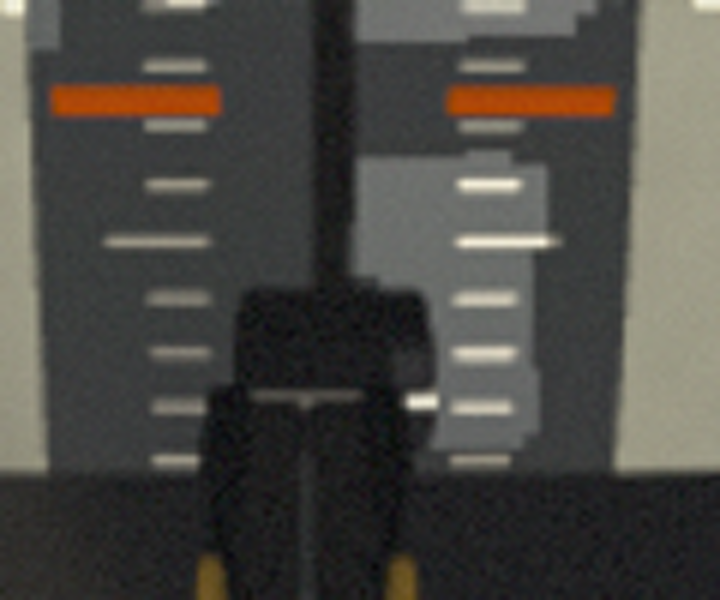

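The wrist crop shows the cap's white line at v≈396 in front of the fingertips, at (310,390). The tips look higher than expected, so I'll check with depth.

```bash
python3 -c "
from h import *
from bench import ctrl
i=ctrl.camera_info('wrist');im,d=ctrl.get_image('wrist');K=i['intrinsics'];a=np.radians(YAW)
o=-i['R'].T@i['t']
for vc in (130,300,330,360,380,400,420,450,500,560):
  for uc in (225,290,340,390):
    u=int(270+uc/6);v=int(170+vc/6);q=(np.array([u,v])-[K[0,2],K[1,2]])/K[0,0];th=np.hypot(*q);ray=np.r_[q/th*np.tan(th),1]
    p=i['R'].T@(ray*d[v,u]-i['t']);e=p[:2]-C
    print(vc,uc,(1000*np.r_[e[0]*np.cos(a)+e[1]*np.sin(a),-e[0]*np.sin(a)+e[1]*np.cos(a),p[2]]).round(0),end=' ')
  print()
"
```

```text
130 225 [ -44. -122.   60.] 130 290 [ -44. -114.   59.] 130 340 [ -44. -109.   60.] 130 390 [ -44. -103.   60.] 
300 225 [ -23. -122.   61.] 300 290 [ -26. -114.   68.] 300 340 [ -26. -109.   68.] 300 390 [ -26. -103.   68.] 
330 225 [ -19. -122.   60.] 330 290 [ -25. -114.   76.] 330 340 [ -26. -109.   77.] 330 390 [ -26. -103.   77.] 
360 225 [ -15. -122.   60.] 360 290 [ -23. -114.   79.] 360 340 [ -24. -109.   81.] 360 390 [ -23. -103.   80.] 
380 225 [ -12. -122.   59.] 380 290 [ -21. -114.   80.] 380 340 [ -22. -109.   81.] 380 390 [ -21. -103.   79.] 
400 225 [ -30. -120.  106.] 400 290 [ -29. -114.  104.] 400 340 [ -29. -109.  103.] 400 390 [ -31. -104.  107.] 
420 225 [ -30. -120.  111.] 420 290 [ -29. -114.  108.] 420 340 [ -29. -109.  108.] 420 390 [ -30. -105.  112.] 
450 225 [ -30. -120.  118.] 450 290 [ -29. -114.  114.] 450 340 [ -29. -110.  116.] 450 390 [ -30. -105.  118.] 
500 225 [ -30. -119.  127.] 500 290 [ -29. -114.  124.] 500 340 [ -29. -110.  124.] 500 390 [ -30. -105.  127.] 
560 225 [ -30. -119.  136.] 560 290 [ -29. -114.  135.] 560 340 [ -29. -110.  135.] 560 390 [ -30. -106.  138.]
```

```bash
python3 -m handwheel '[[0.045,0,0,0,0,0,0],[0.045,0,0,0,0,0,0],[0.045,0.001,0.002,0,0,0,0],[0.045,0,0,0.02,0,0,0],[0.045,0,0,0.013,0,0,0],[0.045,0,0,0,0,0,0],[0,0,0,0,0,0,0],[0,0,0,0,0,0,0],[0,0,0,0,0,0,0],[0,0,0,0,0,0,0],[0,0,0,0,0,0,0]]' 12; python3 -c "
from h import *
plan((-48,-109.5,36))"
```

```text
time: 5.42
position: [0.5305, -0.1318, 0.0371]
tool_rot: [0.107, 3.139, 0.002]
ft_force: [-0.4, 2.9, 4.7]
grip_width: 0.251
grip_force: 12.0
t 5.425 world d [-0.0287  0.0005 -0.0011] tool shift now [ 0.0286 -0.0015  0.0011] shift in target axes [ 0.0286 -0.0015  0.0011] turn [0.08 0.03 0.01] F [-0.4  2.9  4.7] grip 0.2506445523021765 12.000607252120972
```

```bash
python3 -m handwheel '[[0,0.009,0,0,0,0,0],[0,0.009,0,0,0,0,0],[0,0.009,0,0,0,0,0],[0,0,0,0,0,0,0],[0,0,0,0,0,0,0]]' 12; python3 -m handwheel '[[0.045,0,0,0,0,0,0],[0.045,0,0,0,0,0,0],[0.045,0,0,-0.04,0,0,0],[0.06,0,0,-0.06,0,0,0],[0.06,0,0,-0.06,0,0,0],[0.06,-0.03,0,-0.02,0,0,0],[0.06,0,0,0,0,0,0],[0.06,0,0,0,0,0,0]]'; python3 -c "
from h import *
from bench import ctrl
plan((-85,40,150))
import pickle
i=ctrl.camera_info('wrist');im,d=ctrl.get_image('wrist');pickle.dump(i,open('w3.pkl','wb'));cv2.imwrite('pics/w3.png',im);np.save('pics/w3.npy',d)
q=proj(w([(-47,-110,60),(-85,40,140)]),i,True);print(q)
x0,y0=[int(k)-50 for k in q[0]];y0=max(y0,0);print(x0,y0)
cv2.imwrite('pics/w3c.png',cv2.resize(im[y0:y0+110,x0:x0+200],None,fx=4,fy=4,interpolation=2))"
```

```text
time: 6.05
position: [0.5024, -0.1298, 0.0371]
tool_rot: [-0.107, -3.139, -0.003]
ft_force: [-0.9, 5.4, 6.1]
grip_width: 0.251
grip_force: 12.0
time: 7.05
position: [0.5317, -0.1337, 0.2153]
tool_rot: [-0.109, -3.137, 0.001]
ft_force: [0.4, -0.1, 0.4]
grip_width: 0.686
grip_force: 0.0
t 7.05 world d [-0.0565  0.1541 -0.0653] tool shift now [0.0669 0.1498 0.0654] shift in target axes [0.0669 0.1499 0.0653] turn [-0.05 -0.16 -0.09] F [ 0.4 -0.1  0.4] grip 0.6864383911524868 0.0
[[321.88904161 154.98433798]
 [479.87761487 131.49246517]]
271 104
```

View pics/w3c.png

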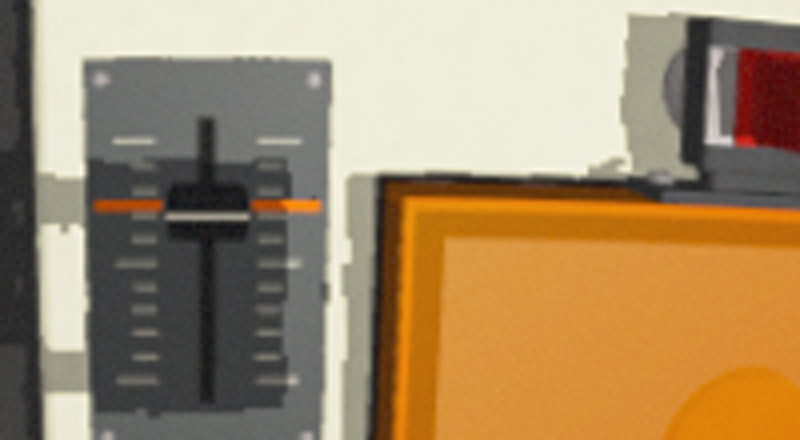

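The white line is at v≈216 and the orange line at v≈206. The cap top is 21 mm higher, so I'll correct for parallax.

```bash
python3 -c "
from h import *
import pickle
i=pickle.load(open('w3.pkl','rb'));a=np.radians(YAW)
for c,z in(((207,206),.06),((207,216),.081),((207,216),.080)):
  p=onplane(np.array(c)/4+[271,104]-.4,i,z,True)[0];d=p[:2]-C;print((1000*(d[0]*np.cos(a)+d[1]*np.sin(a))).round(2))
print('tilt limits'); 
h=np.array([106,68])
for th in (0,.05,.15,.3,.5,.7):
  for r in ([-191,72],[-191,62]): 
    v=np.array(r);print(th,(h+[v[0]*np.cos(th)+v[1]*np.sin(th),-v[0]*np.sin(th)+v[1]*np.cos(th)]).round(1),end=' ')
  print()
"
```

```text
-46.87
-47.19
-47.03
tilt limits
0 [-85. 140.] 0 [-85. 130.] 
0.05 [-81.2 149.5] 0.05 [-81.7 139.5] 
0.15 [-72.1 167.7] 0.15 [-73.6 157.8] 
0.3 [-55.2 193.2] 0.3 [-58.1 183.7] 
0.5 [-27.1 222.8] 0.5 [-31.9 214. ] 
0.7 [  6.3 246.1] 0.7 [-1.000e-01  2.385e+02]
```

The dimmer is within about 0.3 mm of the mark. The real fingertips sit about 31 mm short of the reported TCP, along the tool axis. Now the tab.

```bash
python3 -m handwheel '[[0.05,0.0225,0.05,0,0,0,0],[0.05,0.0225,0.05,0,0,0,0],[0.05,0.0225,0.05,0.005,0,0,0],[0.05,0,0,0.03,0,0,0],[0.05,0,0,0.03,0,0,0],[0.05,0,0,0,0,0,0],[0.05,0,0,0,0,0,0]]'; python3 -c "
from h import *
from bench import ctrl
plan((-85.5,39.5,90))
im,d=ctrl.get_image('wrist');i=ctrl.camera_info('wrist');s=ctrl.get_state()
q=proj(np.vstack([w([(-85,40,140)]),s['position']-[0,0,-.031]]),i,True);print(q)
x0=int(q[0][0])-70;y0=max(0,int(q[0][1])-60)
cv2.imwrite('pics/w4.png',cv2.resize(im[y0:y0+110,x0:x0+140],None,fx=5,fy=5,interpolation=2));print(x0,y0)"
```

```text
time: 7.98
position: [0.476, 0.0209, 0.1522]
tool_rot: [0.109, 3.139, 0.0]
ft_force: [0.4, -0.6, 0.0]
grip_width: 0.576
grip_force: 0.0
t 7.975 world d [-0.0014 -0.001  -0.0622] tool shift now [ 0.0014 -0.0011  0.0622] shift in target axes [ 0.0014 -0.0011  0.0622] turn [ 0.    0.02 -0.06] F [ 0.4 -0.6  0. ] grip 0.5758422434054399 0.0
[[321.53390813 221.79921308]
 [322.94386774 250.35676501]]
251 161
```

View pics/w4.png

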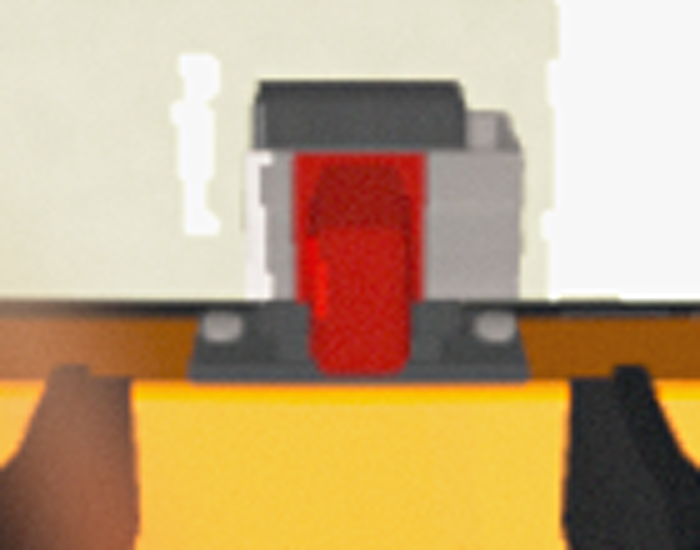

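The tab is centred at (360,300), between the fingers (138 to 565), so I'll descend and grip.

```bash
python3 -m handwheel '[[0.05,0.0015,0.001,0.03,0,0,0],[0.05,0,0,0.031,0,0,0],[0.05,0,0,0,0,0,0],[0,0,0,0,0,0,0],[0,0,0,0,0,0,0],[0,0,0,0,0,0,0],[0,0,0,0,0,0,0],[0,0,0,0,0,0,0],[0,0,0,0,0,0,0]]' 40; python3 -c "
from h import *
plan((-85.5,39.5,90))"
```

```text
time: 9.15
position: [0.4748, 0.0225, 0.091]
tool_rot: [0.108, 3.139, 0.001]
ft_force: [0.2, 0.4, 2.2]
grip_width: 0.157
grip_force: 40.0
t 9.15 world d [-0.0002 -0.0026 -0.001 ] tool shift now [-0.     -0.0026  0.001 ] shift in target axes [-0.     -0.0026  0.001 ] turn [ 0.02  0.02 -0.02] F [0.2 0.4 2.2] grip 0.15703716849218094 40.00046789646149
```

```bash
python3 -m handwheel '[[0,0,0.004,0,0,0,0],[0,0,0.004,0,0,0,0],[0,0,0,0,0,0,0],[0,0,0,0,0,0,0]]' 45; python3 -c "
from h import *
plan((-85.5,39.5,90))"
```

```text
time: 9.65
position: [0.4752, 0.0286, 0.0909]
tool_rot: [-0.109, -3.14, 0.004]
ft_force: [-2.0, -5.7, 5.8]
grip_width: 0.158
grip_force: 45.0
t 9.65 world d [-0.0006 -0.0087 -0.0009] tool shift now [-0.     -0.0087  0.001 ] shift in target axes [-0.     -0.0087  0.0009] turn [-0.13  0.   -0.07] F [-2.  -5.7  5.8] grip 0.1583288000029654 45.001954436302185
```

```bash
python3 -m handwheel '[[0,0,0.002,0,0,0,0],[0,0,0,0,0,0,0],[0,0,0,0,0,0,0]]' 50; python3 -c "
from h import *
plan((-85.5,39.5,90))
r=np.array([191,-22.])
for D in (1,2,4,6):
  a=np.radians(D);print(D,(1000*0+r[0]*np.cos(a)+r[1]*np.sin(a)-r[0]).round(2),(-r[0]*np.sin(a)+r[1]*np.cos(a)-r[1]).round(2))"
```

```text
time: 10.02
position: [0.4753, 0.0302, 0.0909]
tool_rot: [-0.109, -3.14, 0.004]
ft_force: [-1.2, -6.0, 5.6]
grip_width: 0.159
grip_force: 50.0
t 10.025 world d [-0.0007 -0.0103 -0.0009] tool shift now [-0.     -0.0103  0.001 ] shift in target axes [ 0.     -0.0103  0.0009] turn [-0.16 -0.   -0.09] F [-1.2 -6.   5.6] grip 0.158988786691125 50.00230550765991
1 -0.41 -3.33
2 -0.88 -6.65
4 -2.0 -13.27
6 -3.35 -19.84
```

```bash
python3 -m handwheel '[[0,-0.0014,0,-0.01,0,3,0],[0,-0.0014,0,-0.01,0,3,0],[0,-0.0014,0,-0.01,0,3,0],[0,0,0,0,0,0,0]]' 50; python3 -c "
from h import *
from bench import ctrl
r=np.array([-191,22.])
for D in (6,9):
  a=np.radians(D); print(w((106+r[0]*np.cos(a)+r[1]*np.sin(a),45.5,68-r[0]*np.sin(a)+r[1]*np.cos(a)))); plan((106+r[0]*np.cos(a)+r[1]*np.sin(a),45.5,68-r[0]*np.sin(a)+r[1]*np.cos(a)),D)"
```

```text
time: 10.52
position: [0.4805, 0.0292, 0.1195]
tool_rot: [-0.105, -2.98, -0.001]
ft_force: [-1.5, -7.0, -2.6]
grip_width: 0.156
grip_force: 50.0
[[0.47882973 0.02564836 0.10984442]]
t 10.525 world d [-0.0017 -0.0036 -0.0096] tool shift now [-0.0001 -0.0036  0.0098] shift in target axes [ 0.0004 -0.0037  0.0097] turn [-0.27 -3.17 -0.15] F [-1.5 -7.  -2.6] grip 0.15601898877468826 49.99987542629242
[[0.4812712  0.02548192 0.11960813]]
t 10.525 world d [ 0.0007 -0.0037  0.0001] tool shift now [-0.001  -0.0037 -0.0003] shift in target axes [-0.001  -0.0037 -0.0003] turn [-0.26 -0.17 -0.16] F [-1.5 -7.  -2.6] grip 0.15601898877468826 49.99987542629242
```

```bash
python3 -m handwheel '[[0,-0.002,0,-0.0133,0,4,0],[0,-0.002,0,-0.0133,0,4,0],[0,-0.002,0,-0.0133,0,4,0],[0,-0.002,0,-0.0133,0,4,0],[0,0,0,0,0,0,0]]' 50; python3 -c "
from h import *
from bench import ctrl
r=np.array([-191,22.])
for D in (25,):
  a=np.radians(D); plan((106+r[0]*np.cos(a)+r[1]*np.sin(a),48,68-r[0]*np.sin(a)+r[1]*np.cos(a)),D)"
```

```text
time: 11.15
position: [0.5015, 0.0278, 0.1687]
tool_rot: [-0.096, -2.698, -0.014]
ft_force: [-4.2, -5.7, 1.9]
grip_width: 0.156
grip_force: 50.0
t 11.15 world d [ 0.0013 -0.0013  0.    ] tool shift now [-0.0012 -0.0012 -0.0006] shift in target axes [-0.0012 -0.0012 -0.0006] turn [-0.24 -0.32 -0.25] F [-4.2 -5.7  1.9] grip 0.15567324812911196 50.004297494888306
```

```bash
python3 -m handwheel '[[0,-0.002,0,-0.0133,0,4,0],[0,-0.002,0,-0.0133,0,4,0],[0,-0.002,0,-0.0133,0,4,0],[0,-0.002,0,-0.0133,0,4,0],[0,0,0,0,0,0,0],[0,0,0,0,0,0,0],[0,0,0,0,0,0,0],[0,0,0,0,0,0,0]]' 50; python3 -c "
from h import *
from bench import ctrl
r=np.array([-191,22.])
for D in (41,):
  a=np.radians(D); plan((106+r[0]*np.cos(a)+r[1]*np.sin(a),48,68-r[0]*np.sin(a)+r[1]*np.cos(a)),D)
im,_=ctrl.get_image('side');cv2.imwrite('pics/s5.png',cv2.resize(im[130:270,230:400],None,fx=4,fy=4,interpolation=2))"
```

```text
time: 12.15
position: [0.5221, 0.0269, 0.1978]
tool_rot: [-0.087, -2.437, -0.021]
ft_force: [-10.4, -5.9, 12.7]
grip_width: 0.159
grip_force: 50.0
t 12.15 world d [ 0.0147 -0.0027  0.0121] tool shift now [-0.0035 -0.0018 -0.0188] shift in target axes [-0.0032 -0.0017 -0.0189] turn [-0.31  0.72 -0.32] F [-10.4  -5.9  12.7] grip 0.15927826098357273 49.9887889623642
```

View pics/s5.png

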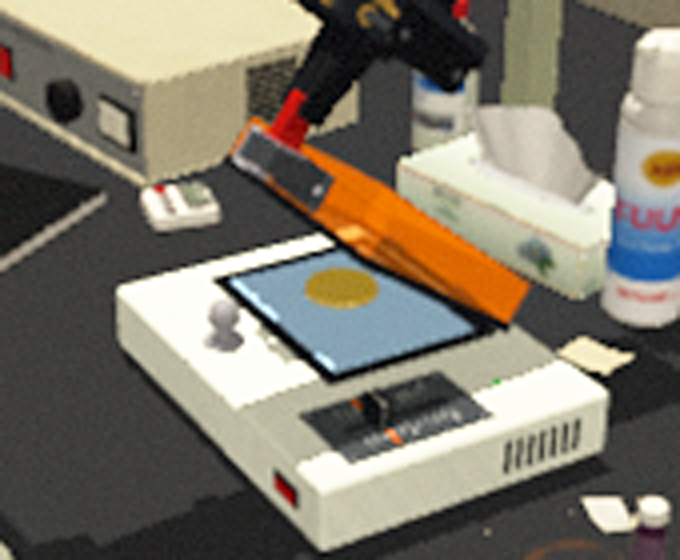

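The side view shows the shield open, with its front edge at about (250,150). The tab is held by the fingers at (290,120), the dish is in place at (340,285), and the dimmer is at the orange line. I'll check the angle and whether it is steady.

```bash
cat > ang.py <<'E'
from h import *
from bench import ctrl
s=ctrl.get_state();p=s['position']-.031*Ro.from_rotvec(s['tool_rot']).apply([0,0,1])
e=p[:2]-C;a=np.radians(YAW);x=1000*(e[0]*np.cos(a)+e[1]*np.sin(a))-106;z=1000*p[2]-68
print('rel',x.round(1),z.round(1),'r',np.hypot(x,z).round(1),'angle rad',np.arctan2(z,-x)-np.arctan2(54,191), s['ft_force'].round(1),s['joint_positions'].round(3),s['grip_force'])
E
python3 ang.py
python3 -m handwheel '[[0,0,0,0,0,0,0],[0,0,0,0,0,0,0],[0,0,0,0,0,0,0],[0,0,0,0,0,0,0]]' 50; python3 ang.py; python3 - <<'E'
from h import *
from bench import ctrl
im,d=ctrl.get_image('side');i=ctrl.camera_info('side');P=cloud(d,i)
b,g,r=[im[...,k].astype(int) for k in range(3)]
m=(r>170)&(g>70)&(g<150)&(b<60)&(P[...,2]>.06)&(P[...,2]<.3)&(abs(P[...,0]-.55)<.2)&(abs(P[...,1])<.2)
Q=P[m];e=Q[:,:2]-C;a=np.radians(YAW);x=e[:,0]*np.cos(a)+e[:,1]*np.sin(a);print(m.sum());k=np.argmin(x);print((x[k]*1000-106),Q[k,2]*1000-68)
j=cv2.fitLine(np.c_[x,Q[:,2]].astype('f4'),cv2.DIST_HUBER,0,.01,.01);print(np.degrees(np.arctan2(j[1],j[0])))
E
```

```text
rel -124.5 153.4 r 197.6 angle rad 0.6136495155299356 [-11.   -5.6  12.6] [-0.204  0.657  0.26   1.163 -0.175  2.044  1.538] 49.988810420036316
time: 12.7
position: [0.5221, 0.0269, 0.1978]
tool_rot: [-0.087, -2.437, -0.021]
ft_force: [-10.5, -6.3, 12.2]
grip_width: 0.152
grip_force: 50.0
rel -124.5 153.4 r 197.6 angle rad 0.6136038970757257 [-10.5  -6.3  12.2] [-0.204  0.657  0.26   1.163 -0.175  2.044  1.538] 49.98910903930664
733
-153.61838668497398 -6.900928451748449
[-34.404026]
```

Joint 6 is near its limit (2.044 of 2.05), so I'll ease the tilt back slightly.

```bash
python3 -m handwheel '[[0,-0.001,0,0,0,-2,0],[0,-0.0012,0,0,0,-2,0],[0,0,0,0,0,0,0],[0,0,0,0,0,0,0],[0,0,0,0,0,0,0],[0,0,0,0,0,0,0],[0,0,0,0,0,0,0],[0,0,0,0,0,0,0]]' 50; python3 ang.py;python3 -m handwheel '[[0,0,0,0,0,0,0],[0,0,0,0,0,0,0],[0,0,0,0,0,0,0],[0,0,0,0,0,0,0]]'; python3 ang.py
```

```text
time: 13.75
position: [0.5229, 0.0269, 0.1952]
tool_rot: [-0.089, -2.504, -0.018]
ft_force: [-11.0, -7.1, 8.4]
grip_width: 0.159
grip_force: 50.0
rel -125.3 152.1 r 197.1 angle rad 0.6060532372771632 [-11.   -7.1   8.4] [-0.217  0.603  0.262  1.217 -0.166  1.976  1.534] 50.00444412231445
time: 14.25
position: [0.5229, 0.0269, 0.1951]
tool_rot: [-0.089, -2.504, -0.018]
ft_force: [-12.0, -6.4, 7.7]
grip_width: 0.159
grip_force: 50.0
rel -125.3 152.1 r 197.1 angle rad 0.6060760173399623 [-12.   -6.4   7.7] [-0.217  0.603  0.262  1.217 -0.166  1.976  1.534] 50.00441372394562
```

```bash
python3 -c "
from bench import ctrl
print(ctrl.close_job())"
```

```text
the job is handed in; nothing more can be done
None
```

The job is handed in at 14.3 s: the dimmer measured within about 0.3 mm of the orange line, and the shield is held steady by the red tab at about 0.61 rad (35°, a little under the 40° asked), with the dish in place; no pass/fail verdict came back.

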